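Find the unsnapped tool case and snap it shut

TASK

One of the three grey tool cases on the carrying board has a catch that has not snapped, though it looks shut. Tug each lid up by its handle until you find the one that comes up, raise that lid about a finger's width, then press it down firmly until its catch snaps and it stays down, and let go. Leave the other things lying around the board where they are.

Things in the scene. Friction and masses are not known exactly. Their poses are not given: they have to be found in the camera images.
- board: plywood carrying board lying on the bench, 250 (x) by 500 (y) by 18 mm, origin at the centre of its underside. The three tool cases stand fixed on it side by side along its y axis, about 160 mm apart (up to 8 mm either way); the fronts of the cases face its -x. It does not move.
- grip_left (a point): middle of the carrying handle on the lid of the left case (the board's +y end). All three cases are alike: grey steel, 180 deep (x), 125 wide (y), 98 mm tall, lid top 116 mm above the bench. The handle is a round bar 12 mm thick, 70 mm long along this point's y, 32 mm (centre) above the lid's top, on a post at each end
- lid_left (a joint): angle of the left lid about its rear hinge, rad: 0 as found, positive front raised (to 1.2), negative pressed lower than found (to -0.052). Two of the three lids are latched: they give less than 0.01 rad either way, even at 20 N. One is loose, unseen, as the lid's rim hides the gap: about 4 N up at its handle raises it
- grip_middle (a point): middle of the carrying handle on the lid of the middle case. On every lid the handle's middle lies 145 mm in front of (-x of) the hinge line, which runs along y, 62 mm lower with the lid as found; the point turns with the lid. 40 mm of flat free lid lie between handle and front edge
- lid_middle (a joint): angle of the middle lid about its rear hinge, rad: 0 as found, positive front raised (to 1.2), negative pressed lower than found (to -0.052). The loose lid, when let go, sinks slowly and rests ajar at about 0.05 on its spring catch. Pressed down with 14 to 18 N near the handle it snaps at about -0.04 and then stays at about -0.036, 5 mm lower than found
- grip_right (a point): middle of the carrying handle on the lid of the right case (the board's -y end). Made and measured like the others
- lid_right (a joint): angle of the right lid about its rear hinge, rad: 0 as found, positive front raised (to 1.2), negative pressed lower than found (to -0.052). A loose lid pressed hard (over 10 N) before it is tugged snaps too, and then none comes up any more
- hammer: hammer, about 260 mm long, lying on the bench behind the cases (board's +x side); a bystander, origin under its middle
- grease_can: plain metal can 70 mm across, 100 mm tall, standing beyond the right-hand end of the board; a bystander, origin at the centre of its underside
- offcut: wood block 150 x 60 x 35 mm lying beyond the left-hand end of the board; a bystander, origin at the centre of its underside

How it is judged:
By the outcome, as a careful person would: the job done as asked, in the order asked, and still so for the second after the job is handed in, with the robot touching nothing.
It also fails if it takes over 53 s, if anything falls off the work surface, if the arm or the gripper's body presses on something with over 40 N, if the wrist force passes 120 N, or if a joint passes its speed limit or range.

ROBOT

A 6-joint arm with a two-finger parallel gripper is mounted at the origin on the work surface. World frame = base frame: x ahead of the robot, y to its left, z up, the work surface at z = 0. Lengths are in mm, angles in rad, forces in N, time in s.
With the tool pointing down it reaches from about 325 to 875 mm from the base axis. Payload 4.4 kg.
Tool frame: the origin (TCP) lies on the centre line of the jaws, within the pads' length; the fingertips stand ahead of it and the grasp point (between the pads) lies 6 mm ahead of it (ctrl.tcp_to_tips is the z of the fingertips in the tool frame, in mm); z points along the fingers, y is the direction in which the jaws open and shut (so a half turn about z gives the same grasp; the last joint's range is limited). The gripper opens to 85 mm and grips with 20 to 120 N. Pads are 22 mm wide; open, the fingers measure 114 mm over their backs; the gripper's body (76 mm by 85 mm) begins 54 mm behind the grasp point. The pads swing forward as they close: fully open they stand 13 mm farther back than shut.
Start: joints at [-1.466, 0.207, 1.542, -0, 1.393, -0.15], TCP at [145.473, -556.296, 228.882] pointing down, gripper open.
Joint ranges: [-2.73, 2.73], [-0.86, 2.22], [0.23, 2.46], [-1.11, 4.25], [0.08, 2.63], [-2.82, 2.82]. Speed limits (rad/s): [2.79, 2.79, 3.14, 3.14, 3.14, 3.14].

INTERFACE

Orientations are given as a 3x3 rotation matrix whose columns are the frame's x, y, z axes.
In Python, from plant import ctrl, sensors, optics gives the robot as it stands. Calls block until the motion is done:
- ctrl.move_ptp(position, orientation): joint-space move of the TCP to a pose.
- ctrl.move_l(position, rot=None, vel=150, threshold=None): straight line of the TCP; rot=None keeps the orientation; vel is the mean speed in mm/s. With threshold (N) it stops when the force on the tool has changed by that much, and returns True; else False.
- ctrl.set_joints(angles): joint-space move.
- ctrl.gripper_to(opening, force=None): finger opening in mm; force is the grip in N (None keeps the last); returns when the fingers have stopped.
- ctrl.hold(seconds).
- ctrl.solve_ik(position, orientation): joint angles nearest the present ones, or None.
- sensors.read_state(): the state.
- optics.grab_frame(name): name is "side" or "top"; returns (picture, depth): 400x640x3 uint8, red, green, blue; 400x640 float32, mm along the optical axis (not along the pixel's ray), 0 where there is no reading.
- optics.camera_params(name): a dict with "mtx" (3x3 intrinsics, pixels), "k1" (the pictures are not rectified: a ray, as slopes to the right and down, at radius r is drawn at 1 + k1 r^2 times it, then the intrinsics apply), "R" (3x3) and "t" (3): a world point X has camera coordinates R X + t. Camera axes: x right, y down, z forward; pixel columns grow to the right and rows downward; lengths in mm; the calibration is good to about 2 mm. A picture is of the moment at which its call begins. camera_params takes no time and is no camera call.
A pose or a line that the arm cannot do raises ctrl.MotionError and nothing moves.
- ctrl.finish_job(): hands the job in, once; it reports no verdict.
The state is a dict: "t": time; "q": joint angles; "qvel": joint speeds; "tau": joint torques, N m; "eef_pos": TCP position; "eef_rot": TCP orientation; "force": force on the tool from outside, world axes, zero at the start; "wrist_torque": the same for the moment, N m; "grip_width": finger opening in mm.
Only numpy, scipy, OpenCV 4.12 (cv2) and the standard library are available. Lean on these libraries where they do the work, as an engineer would, in place of code of your own. Each camera call takes 0.05 s, during which the arm holds its last target.

## Working session

There is one attempt and no reset: what is moved stays moved. The work goes in short steps, each a Python script; the robot and the scene stay as the last script left them, time stands still between calls to the robot, and variables do not carry over. Pictures are saved under pics/ and viewed, and the job is handed in when it is done.

```bash
mkdir -p pics; ls; python3 - <<'E'
from plant import ctrl,sensors,optics
import cv2,numpy as np
for n in("top","side"):
    p,d=optics.grab_frame(n); cv2.imwrite(f"pics/{n}0.png",p[:,:,::-1]); np.save(f"pics/{n}0.npy",d)
    c=optics.camera_params(n); print(n,c, (d>0).mean())
s=sensors.read_state(); print(s, ctrl.tcp_to_tips)
E
```

```text
pics
top {'mtx': array([[411.39563148,   0.        , 322.37785019],
       [  0.        , 411.39563148, 205.57818526],
       [  0.        ,   0.        ,   1.        ]]), 'k1': 0.033075978328371246, 'R': array([[-0.00138927, -0.99979474,  0.02021246],
       [-0.98505726, -0.0021128 , -0.17221418],
       [ 0.17222154, -0.02014968, -0.98485214]]), 't': array([  15.76463573,  602.64745727, 1230.71481504])} 0.99609765625
side {'mtx': array([[462.27207323,   0.        , 317.02156025],
       [  0.        , 462.27207323, 202.21767817],
       [  0.        ,   0.        ,   1.        ]]), 'k1': -0.13371167570722084, 'R': array([[-0.80176437, -0.59728278,  0.02066834],
       [-0.3739292 ,  0.47436689, -0.79696487],
       [ 0.46620902, -0.64670653, -0.60367194]]), 't': array([ 495.83023573,  314.16012089, 1046.90647017])} 0.99607421875
{'t': 0.1, 'q': array([-1.46549795e+00,  2.07302030e-01,  1.54280643e+00, -6.77680955e-06,
        1.39346993e+00, -1.50524158e-01]), 'qvel': array([ 1.80421277e-04, -2.44193245e-03, -3.91309785e-03, -7.50922715e-05,
       -5.62343393e-04,  7.92044527e-04]), 'tau': array([-3.96968380e-04, -3.84090292e+01, -2.92548770e+01, -2.28519971e-04,
        4.92048624e-03, -1.54459059e-05]), 'eef_pos': array([ 145.40083148, -555.61800392,  227.86266961]), 'eef_rot': array([[ 9.67455216e-01,  2.53042209e-01, -2.15342110e-04],
       [ 2.53042133e-01, -9.67453246e-01,  1.97403572e-03],
       [ 2.91180936e-04, -1.96428178e-03, -9.99998028e-01]]), 'force': array([ 0.25803696, -0.54749982, -0.76403579]), 'wrist_torque': array([-0.01847382,  0.00775796,  0.08705786]), 'grip_width': 85.53188557729781} 25.0
```

View pics/top0.png

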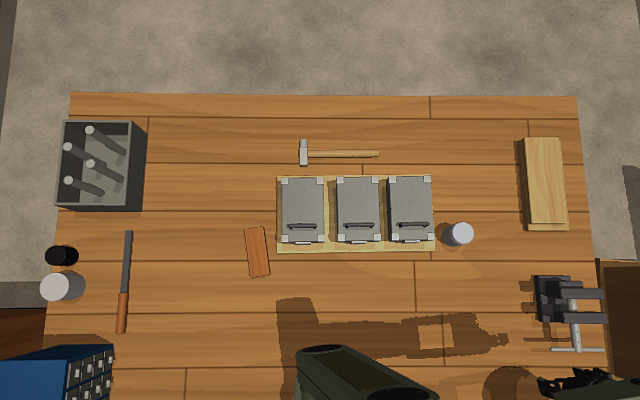

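View pics/side0.png

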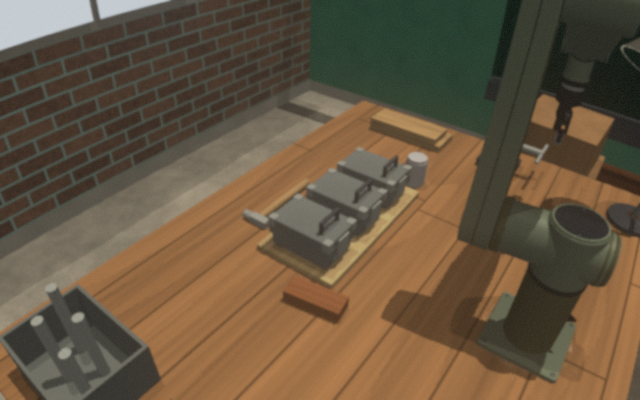

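The top view shows the three cases at about (303,210), (358,210) and (410,210), with their handle bars near row 225. The hammer is behind them, the can at (460,233) and the offcut at (257,250). Next I'll measure the handles from depth.

```bash
cat > h.py <<'E'
import numpy as np,cv2
from plant import ctrl,sensors,optics
def cloud(n,d):
    c=optics.camera_params(n);K=c["mtx"];k=c["k1"]
    v,u=np.mgrid[0:400,0:640]
    pts=np.stack([u.ravel(),v.ravel()],1).astype(float)[:,None]
    s=cv2.undistortPoints(pts,K,np.array([k,0,0,0.])).reshape(-1,2)
    X=np.c_[s,np.ones(len(s))]*d.reshape(-1,1)
    return ((X-c["t"])@c["R"]).reshape(400,640,3)
E
python3 - <<'E'
from h import *
P=cloud("top",np.load("pics/top0.npy"))
sub=P[165:260,265:445]
z=sub[...,2]
print("bench z",np.median(P[270:290,180:240,2]))
def rect(m,name):
    n,l,st,c=cv2.connectedComponentsWithStats(m.astype(np.uint8))
    for i in range(1,n):
        if st[i,4]<15: continue
        q=sub[l==i]
        r=cv2.minAreaRect(q[:,:2].astype(np.float32))
        print(name,st[i],np.round(r[0],1),np.round(r[1],1),round(r[2],2),"z",np.round(np.median(q[:,2]),1),"mean",q.mean(0).round(1), "uv",c[i]+[265,165])
rect((z>106)&(z<124),"lid")
rect(z>135,"handle")
rect(z>146,"handletop")
rect((z>9),"board")
rgb=cv2.imread("pics/top0.png")[165:260,265:445].astype(int)
S=cloud("side",np.load("pics/side0.npy")); sub=S[120:260,260:430];z=sub[...,2]
print("side bench",np.median(S[330:360,250:300,2]))
rect((z>106)&(z<124),"slid"); rect((z>135)&(z<200),"sh")
E
```

```text
bench z 1.3770426421445463
lid [  71   11   45   67 2610] [582.2 -88.7] [196.7 126.3] 1.42 z 116.9 mean [584.3 -87.6 116.9] uv [357.83103448 208.15287356]
lid [ 123   11   47   66 2597] [ 585.2 -244.9] [196.6 127.3] 1.36 z 116.8 mean [ 586.7 -243.7  116.7] uv [410.3896804  207.44859453]
lid [  16   12   44   67 2600] [579.9  76.6] [198.6 125.6] 0.96 z 117.1 mean [581.3  76.2 117.1] uv [302.40846154 209.01692308]
handle [ 81  57  29   6 116] [476.7 -26.6] [ 54.7 227.6] 40.7 z 153.5 mean [529.2 -87.7 163. ] uv [359.86206897 224.49137931]
handle [135  56  29   6 116] [ 473.9 -114.2] [ 37.7 360.6] 24.61 z 153.5 mean [ 532.1 -240.8  163.1] uv [413.88793103 223.53448276]
handle [ 23  58  29   6 125] [472.1  47.1] [165.6  73.1] 27.13 z 153.5 mean [526.7  73.8 162.8] uv [302.696 225.328]
handletop [ 81  57  29   5 113] [476.7 -26.6] [ 54.5 227.7] 40.77 z 153.5 mean [529.2 -87.7 163.6] uv [359.90265487 224.44247788]
handletop [136  56  28   5 111] [ 473.7 -114.3] [ 37.3 360.6] 24.61 z 153.6 mean [ 532.2 -242.3  164.1] uv [414.48648649 223.47747748]
handletop [ 23  58  29   6 123] [472.1  47.1
[... 559 characters left out ...]
.6] 1.68 z 115.2 mean [ 581.7 -235.3  114.9] uv [378.90952059 212.39095206]
slid [  47   48   80   48 1799] [581.1 -87. ] [130.3 196.3] 89.61 z 114.9 mean [577.9 -78.9 114.7] uv [351.38854919 236.54530295]
slid [   9   74   87   56 2281] [579.   77.8] [196.4 129. ] 0.87 z 115.0 mean [575.6  84.9 114.8] uv [316.82551512 266.07540552]
sh [123  35  16  17  93] [ 532.5 -244.4] [83.4 13.9] 87.76 z 151.0 mean [ 531.5 -238.5  149. ] uv [394.87096774 207.8172043 ]
sh [ 94  59  18  19 115] [530.7 -87. ] [12.6 82.1] 0.14 z 150.2 mean [529.1 -81.8 148.4] uv [367.30434783 232.32173913]
sh [ 59  88  21  22 137] [525.2  77.6] [12.1 80.3] 0.49 z 150.4 mean [524.4  81.1 149.1] uv [334.02919708 262.46715328]
```

```bash
cat >> h.py <<'E'
def handles(tag):
    out=[]
    for n in("top","side"):
        p,d=optics.grab_frame(n); cv2.imwrite(f"pics/{n}{tag}.png",p[:,:,::-1]); np.save(f"pics/{n}{tag}.npy",d)
        out.append(hm(n,d))
    return out
def hm(n,d):
    P=cloud(n,d).reshape(-1,3); o=[]
    for y0 in (77,-88,-244):
        m=(abs(P[:,1]-y0)<45)&(abs(P[:,0]-530)<20)&(P[:,2]>138)&(P[:,2]<163)
        q=P[m]; b=q[abs(q[:,1]-y0)<20]
        f=P[(abs(P[:,1]-y0)<25)&(abs(P[:,0]-590)<25)]
        o.append([np.median(b[:,0]),(q[:,1].min()+q[:,1].max())/2,np.ptp(q[:,1]),np.percentile(b[:,2],90),len(b),np.median(f[:,2])])
    return np.round(o,1)
E
python3 - <<'E'
from h import *
for n in("top","side"): print(n);print(hm(n,np.load(f"pics/{n}0.npy")))
import numpy as np
th=0.0165;c,s=np.cos(th),np.sin(th)
R=np.array([[-s,c,0],[c,s,0],[0,0,-1.]]) # tool y along board x
for y in (77,-88,-245):
    for sg in(1,-1):
        Q=R.copy();Q[:,:2]*=sg
        print(y,sg,ctrl.solve_ik([529,y,230],Q))
E
```

```text
top
[[ 528.1   76.    79.5  157.6   59.   117.2]
 [ 530.3  -89.5   80.6  156.2   56.   116.8]
 [ 533.4 -244.6   78.1  156.6   54.   116.9]]
side
[[ 523.8   77.5   80.3  153.6   58.   115.2]
 [ 529.3  -87.    82.1  153.8   43.   115.2]
 [ 530.9 -244.4   83.4  154.4   34.   115.1]]
77 1 [-1.74142546e-02  1.19965165e-01  1.63928633e+00 -4.44089210e-16
  1.38234116e+00 -3.39142546e-02]
77 -1 None
-88 1 [-3.26282543e-01  1.23593197e-01  1.63523449e+00 -4.44089210e-16
  1.38276496e+00 -3.42782543e-01]
-88 -1 [-3.26282543e-01  1.23593197e-01  1.63523449e+00 -4.44089210e-16
  1.38276496e+00  2.79881011e+00]
-245 1 [-5.82130682e-01  2.22488665e-01  1.52002461e+00 -4.44089210e-16
  1.39907938e+00 -5.98630682e-01]
-245 -1 [-5.82130682e-01  2.22488665e-01  1.52002461e+00 -4.44089210e-16
  1.39907938e+00  2.54296197e+00]
```

```bash
cat >> h.py <<'E'
th=0.018;c,s=np.cos(th),np.sin(th)
R=np.array([[-s,c,0],[c,s,0],[0,0,-1.]])
H={"l":(527.,76.5),"m":(530.3,-88.3),"r":(532.8,-244.6)}
def st(m=""):
    q=sensors.read_state(); print(m,"t",round(q["t"],2),"p",q["eef_pos"].round(1),"F",q["force"].round(1),"w",round(q["grip_width"],1),flush=True); return q
def arc(p0,a):  # handle point from pose p0 (as found) turned by a
    r=np.array([-145,62.]); ca,sa=np.cos(a),np.sin(a)
    d=np.array([ca*r[0]+sa*r[1],-sa*r[0]+ca*r[1]])-r
    return np.array(p0)+[d[0]*c,d[0]*s,d[1]]
def approach(k,z=154,op=45):
    x,y=H[k]
    ctrl.gripper_to(op,25)
    ctrl.move_ptp([x,y,225],R); st("above")
    hit=ctrl.move_l([x,y,z],vel=80,threshold=6); st(f"down hit={hit}")
    return hit
E
python3 - <<'E'
from h import *
if not approach("r"):
    ctrl.gripper_to(20,20); st("20")
    ctrl.gripper_to(0,20); st("shut")
E
```

```text
above t 2.38 p [ 532.4 -245.6  225. ] F [-0.1 -0.1 -0.4] w 44.5
down hit=False t 3.42 p [ 533.4 -244.9  154.7] F [-1.3 -1.   0.7] w 45.2
20 t 3.78 p [ 532.9 -244.7  154.3] F [-0.1 -0.2 -0.1] w 20.0
shut t 4.12 p [ 532.8 -244.6  154. ] F [-0.  -0.5 -0.6] w 0.1
```

The fingers shut to 0 without catching the bar, so I'll look before going on.

```bash
python3 - <<'E'
from h import *
for n in("top","side"):
    p,d=optics.grab_frame(n); np.save(f"pics/{n}1.npy",d)
    q=p[120:290,240:470] if n=="top" else p[100:300,240:450]
    cv2.imwrite(f"pics/{n}1.png",cv2.resize(q[:,:,::-1],None,fx=3,fy=3,interpolation=cv2.INTER_CUBIC))
print(hm("top",np.load("pics/top1.npy"))); print(hm("side",np.load("pics/side1.npy")))
E
```

```text
return _methods._mean(a, axis=axis, dtype=dtype,
  ret = ret.dtype.type(ret / rcount)
Traceback (most recent call last):
  File "h.py", line 22, in hm
    o.append([np.median(b[:,0]),(q[:,1].min()+q[:,1].max())/2,np.ptp(q[:,1]),np.percentile(b[:,2],90),len(b),np.median(f[:,2])])
                                                                             ~~~~~~~~~~~~~^^^^^^^^^^^
IndexError: index -1 is out of bounds for axis 0 with size 0
```

View pics/top1.png

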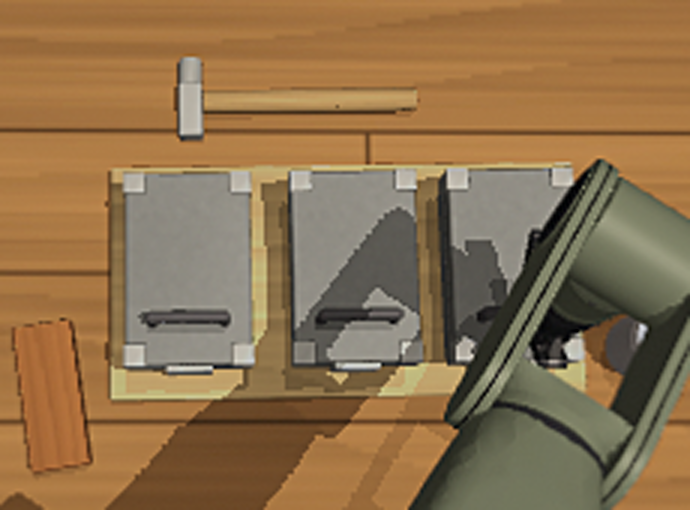

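View pics/side1.png

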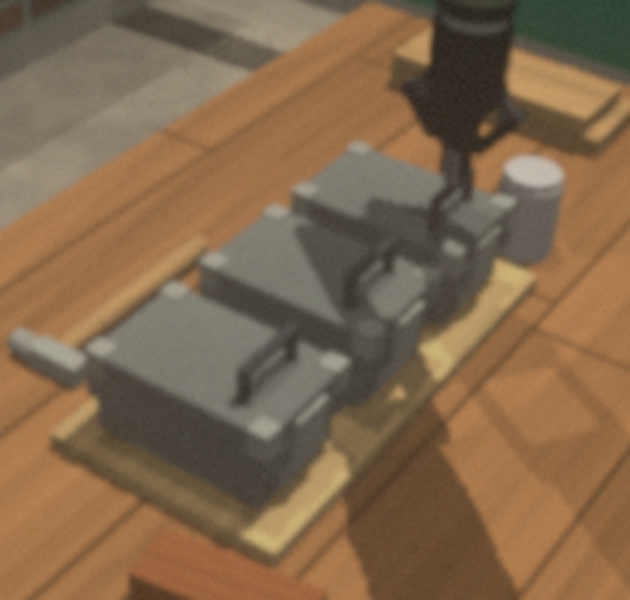

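```bash
python3 - <<'E'
from h import *
print(sensors.read_state()["eef_rot"].round(3))
p=cv2.imread("pics/side1.png")
S=cloud("side",np.load("pics/side1.npy"))
# region of fingers, orig px: crop/3+ (240,100)
for v in range(146,186,3):
    print(v,[tuple(S[v,u].round(0).astype(int)) for u in range(383,400,3)])
cv2.imwrite("pics/z1.png",cv2.resize(p[80:330,330:600],None,fx=2.2,fy=2.2))
E
```

```text
[[-0.018  1.    -0.   ]
 [ 1.     0.018  0.   ]
 [ 0.    -0.    -1.   ]]
146 [(np.int64(713), np.int64(-543), np.int64(2)), (np.int64(551), np.int64(-238), np.int64(199)), (np.int64(536), np.int64(-227), np.int64(210)), (np.int64(528), np.int64(-229), np.int64(212)), (np.int64(520), np.int64(-234), np.int64(213)), (np.int64(515), np.int64(-242), np.int64(211))]
149 [(np.int64(704), np.int64(-527), np.int64(-1)), (np.int64(696), np.int64(-537), np.int64(-2)), (np.int64(537), np.int64(-232), np.int64(197)), (np.int64(524), np.int64(-225), np.int64(205)), (np.int64(519), np.int64(-234), np.int64(203)), (np.int64(507), np.int64(-228), np.int64(210))]
152 [(np.int64(692), np.int64(-506), np.int64(0)), (np.int64(686), np.int64(-518), np.int64(-2)), (np.int64(535), np.int64(-230), np.int64(189)), (np.int64(528), np.int64(-236), np.int64(188)), (np.int64(520), np.int64(-238), np.int64(191)), (np.int64(650), np.int64(-545), np.int64(-1))]
155 [(np.int64(680), np.int64(-484), np.int64(3)), (np.int64(546), np.int64(-236), np.int64(171)), (np.int64(534), np.int64(-231), np.int64(178)), (np.int64
[... 2358 characters left out ...]
3), np.int64(115)), (np.int64(498), np.int64(-217), np.int64(117)), (np.int64(491), np.int64(-223), np.int64(116))]
182 [(np.int64(519), np.int64(-182), np.int64(116)), (np.int64(512), np.int64(-188), np.int64(116)), (np.int64(504), np.int64(-191), np.int64(117)), (np.int64(497), np.int64(-196), np.int64(118)), (np.int64(490), np.int64(-203), np.int64(117)), (np.int64(491), np.int64(-225), np.int64(105))]
185 [(np.int64(518), np.int64(-183), np.int64(105)), (np.int64(508), np.int64(-184), np.int64(109)), (np.int64(499), np.int64(-184), np.int64(113)), (np.int64(491), np.int64(-187), np.int64(115)), (np.int64(489), np.int64(-204), np.int64(106)), (np.int64(490), np.int64(-226), np.int64(94))]
```

View pics/z1.png

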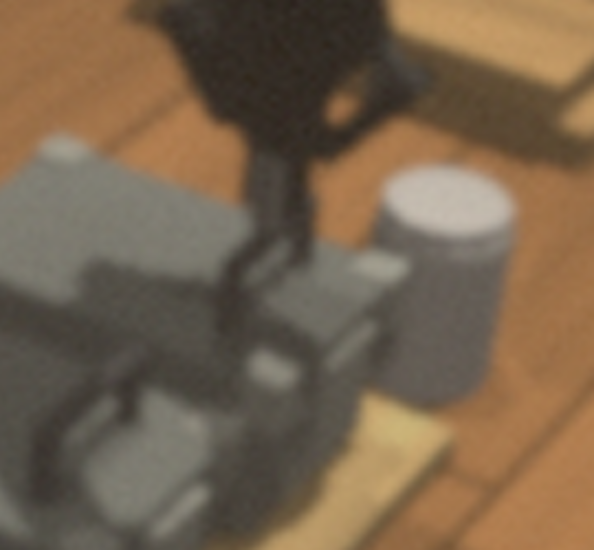

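```bash
python3 - <<'E'
from h import *
c_=optics.camera_params("side")
def pr(X):
    return cv2.projectPoints(np.array(X,float).reshape(-1,1,3),cv2.Rodrigues(c_["R"])[0],c_["t"],c_["mtx"],np.array([c_["k1"],0,0,0.]))[0].reshape(-1,2).round(1)
print(pr([[532.8,-244.6,z] for z in (129,140,148,154,165,180,202)]))
print(pr([[532.8,-209,148],[532.8,-280,148]]))
ctrl.hold(0.05);st()
E
```

```text
[[389.8 167.4]
 [390.2 164.3]
 [390.5 162.1]
 [390.7 160.3]
 [391.2 157.2]
 [391.7 152.8]
 [392.6 146.3]]
[[384.5 167.1]
 [396.2 157.2]]
 t 4.27 p [ 532.8 -244.6  154. ] F [-0.5 -0.4 -0.3] w -0.0
```

```bash
python3 - <<'E'
from h import *
S=cloud("side",np.load("pics/side1.npy"))
q=S[90:175,360:425].reshape(-1,3)
q=q[(abs(q[:,0]-533)<80)&(q[:,1]>-262)&(q[:,1]<-180)&(q[:,2]>156)]
for z in range(156,300,6):
    b=q[(q[:,2]>=z)&(q[:,2]<z+6)]
    if len(b): print(z,len(b),b.min(0).round(0),b.max(0).round(0),np.median(b,0).round(0))
E
```

```text
156 7 [ 527. -245.  157.] [ 540. -216.  162.] [ 530. -231.  160.]
162 17 [ 521. -249.  162.] [ 544. -230.  168.] [ 531. -235.  165.]
168 20 [ 518. -251.  168.] [ 547. -231.  174.] [ 527. -236.  171.]
174 16 [ 520. -248.  174.] [ 544. -230.  180.] [ 530. -234.  178.]
180 19 [ 519. -245.  180.] [ 545. -231.  186.] [ 528. -234.  182.]
186 22 [ 518. -246.  187.] [ 547. -230.  191.] [ 530. -235.  189.]
192 13 [ 520. -241.  193.] [ 555. -228.  197.] [ 535. -233.  196.]
198 27 [ 505. -241.  198.] [ 565. -229.  204.] [ 534. -233.  201.]
204 45 [ 500. -259.  205.] [ 566. -225.  210.] [ 528. -233.  208.]
210 57 [ 497. -255.  210.] [ 574. -227.  216.] [ 540. -235.  212.]
216 45 [ 490. -256.  216.] [ 575. -224.  222.] [ 537. -233.  219.]
222 58 [ 488. -253.  222.] [ 579. -225.  228.] [ 537. -231.  225.]
228 45 [ 479. -253.  228.] [ 583. -222.  234.] [ 541. -232.  231.]
234 60 [ 478. -252.  234.] [ 592. -225.  240.] [ 533. -232.  237.]
240 79 [ 471. -257.  240.] [ 592. -224.  246.] [ 524. -233.  244.]
246 81 [ 471. -253.  246.] [ 593. -223.  252.] [ 530. -235.  249.]
252 68 [ 472. -253.  252.] [ 584. -222.  258.] [ 519. -235.  255.]
258 69 [ 485. -252.  258.] [ 578. -221.  264.] [ 522. -233.  261.]
264 66 [ 490. -254.  264.] [ 572. -222.  270.] [ 531. -233.  267.]
270 35 [ 494. -255.  270.] [ 571. -230.  276.] [ 511. -235.  272.]
276 17 [ 495. -247.  276.] [ 565. -229.  282.] [ 503. -237.  279.]
282 25 [ 495. -246.  283.] [ 545. -208.  288.] [ 511. -216.  286.]
288 53 [ 495. -249.  288.] [ 561. -206.  294.] [ 516. -214.  291.]
294 48 [ 493. -252.  294.] [ 562. -204.  300.] [ 519. -212.  297.]
```

```bash
python3 - <<'E'
from h import *
def tip(tag):
    s=st(tag); e=s["eef_pos"]
    p,d=optics.grab_frame("side"); cv2.imwrite(f"pics/tip{tag}.png",cv2.resize(p[60:200,330:460][:,:,::-1],None,fx=4,fy=4,interpolation=cv2.INTER_CUBIC))
    q=cloud("side",d).reshape(-1,3)
    q=q[(abs(q[:,0]-e[0])<40)&(abs(q[:,1]-e[1])<25)&(q[:,2]>130+e[2]-225)]
    print(np.sort(q[:,2])[:25].round(0))
x,y=H["r"]
ctrl.move_l([x,y,225],vel=120); tip("shut")
ctrl.gripper_to(45); tip("open45")
E
```

```text
shut t 5.01 p [ 532.4 -244.3  224.3] F [-0.1 -0.1 -0.3] w -0.1
[143. 146. 147. 148. 148. 148. 148. 149. 149. 150. 150. 150. 150. 150.
 150. 151. 151. 151. 151. 152. 152. 152. 152. 152. 152.]
open45 t 5.56 p [ 532.8 -244.6  224.9] F [-0.   0.2 -0.2] w 45.1
[145. 146. 147. 148. 148. 148. 149. 149. 149. 149. 150. 150. 150. 151.
 151. 151. 151. 151. 151. 151. 151. 152. 152. 152. 152.]
```

View pics/tipshut.png

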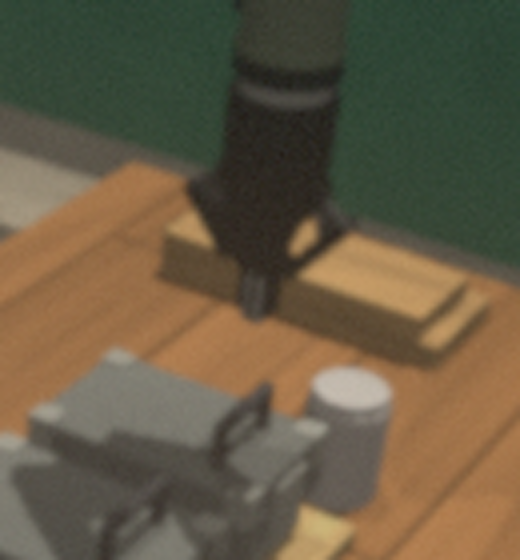

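View pics/tipopen45.png

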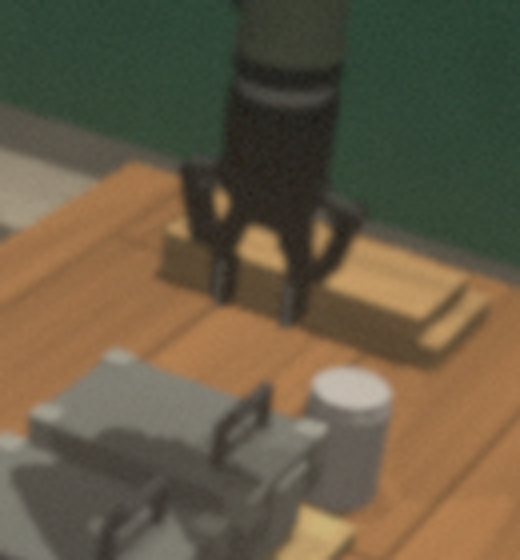

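```bash
python3 - <<'E'
from h import *
for n in("side","top"):
    p,d=optics.grab_frame(n); q=cloud(n,d).reshape(-1,3); 
    e=sensors.read_state()["eef_pos"]
    q=q[(abs(q[:,0]-e[0])<45)&(abs(q[:,1]-e[1])<30)&(q[:,2]>175)&(q[:,2]<300)]
    i=np.argsort(q[:,2])[:14]; print(n,q[i].round(0).tolist())
from scipy.spatial.transform import Rotation as Ro
print(e, [a for a in dir(ctrl) if not a.startswith("_")])
E
```

```text
side [[556.0, -247.0, 230.0], [505.0, -243.0, 230.0], [509.0, -239.0, 230.0], [559.0, -234.0, 231.0], [511.0, -235.0, 231.0], [555.0, -250.0, 232.0], [556.0, -234.0, 232.0], [556.0, -240.0, 233.0], [506.0, -243.0, 233.0], [505.0, -236.0, 233.0], [556.0, -246.0, 233.0], [562.0, -233.0, 234.0], [509.0, -238.0, 234.0], [556.0, -251.0, 235.0]]
top [[559.0, -233.0, 236.0], [562.0, -233.0, 237.0], [556.0, -232.0, 238.0], [566.0, -236.0, 244.0], [568.0, -236.0, 246.0], [562.0, -232.0, 249.0], [559.0, -232.0, 251.0], [560.0, -232.0, 260.0], [497.0, -237.0, 269.0], [568.0, -231.0, 275.0], [573.0, -236.0, 276.0], [498.0, -238.0, 277.0], [498.0, -253.0, 278.0], [576.0, -236.0, 278.0]]
[ 532.82669006 -244.61406216  225.03912685] ['MotionError', 'finish_job', 'gripper_to', 'hold', 'move_l', 'move_ptp', 'set_joints', 'solve_ik', 'tcp_to_tips']
```

Both cameras agree that the fingertips stand about 25 mm higher than the TCP readout and `tcp_to_tips` imply. With the TCP at 154, the tips were at about 157. At TCP 142 the tips should just span the bar by my measurement, and the lid stays clear by the nominal figure too, so I'll test there.

```bash
python3 - <<'E'
from h import *
x,y=H["r"]
hit=ctrl.move_l([x,y,142],vel=60,threshold=6); st(f"down {hit}")
if not hit:
    ctrl.gripper_to(18,20); st("18")
    ctrl.gripper_to(5,20); st("shut")
p,d=optics.grab_frame("side"); cv2.imwrite("pics/g2.png",cv2.resize(p[60:200,330:460][:,:,::-1],None,fx=4,fy=4,interpolation=cv2.INTER_CUBIC))
E
```

```text
down False t 7.24 p [ 533.1 -244.8  142.6] F [0.8 0.4 0.7] w 45.0
18 t 7.62 p [ 532.9 -244.6  142.1] F [-0.7 -0.5  1.1] w 17.9
shut t 7.83 p [ 533.3 -244.6  142.2] F [ 2.2 -0.8  1.1] w 11.0
```

View pics/g2.png

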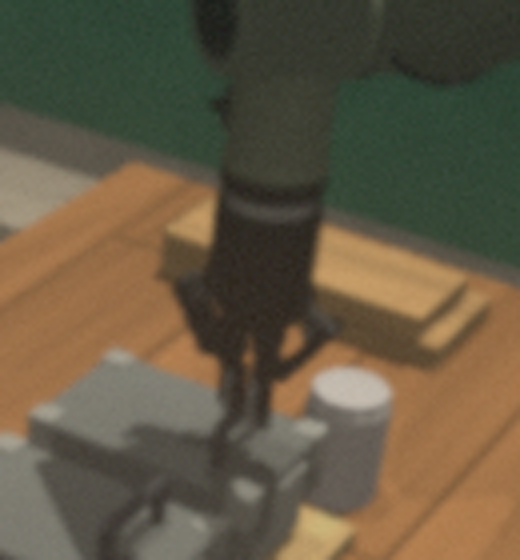

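The jaws stopped at 11 mm, with only the tips on the bar, which confirms the offset. I'll reopen, go 11 mm lower, grip and tug.

```bash
cat >> h.py <<'E'
ZG=131
def griptug(k,approached=False):
    x,y=H[k]
    if not approached:
        ctrl.gripper_to(45,25); ctrl.move_ptp([x,y,195],R)
    else: ctrl.gripper_to(30,25)
    hit=ctrl.move_l([x,y,ZG],vel=60,threshold=6); st(f"{k} down {hit}")
    if hit: return None
    ctrl.gripper_to(18,25); ctrl.gripper_to(5,25); g=st("grip")
    p0=np.array([x,y,ZG])
    hit=ctrl.move_l(arc(p0,0.045),vel=15,threshold=10); e=st(f"tug hit={hit}")
    return hit,e["eef_pos"][2]-g["eef_pos"][2]
E
python3 - <<'E'
from h import *
print(griptug("r",True))
E
```

```text
r down False t 8.54 p [ 532.1 -244.2  129.9] F [-0.2 -0.4  0.2] w 30.2
grip t 9.03 p [ 533.3 -244.7  131.3] F [1.6 0.5 0.6] w 11.0
tug hit=True t 9.32 p [ 533.3 -244.7  131.3] F [-0.1 -0.6  2.1] w 10.9
(True, np.float64(-0.019172099617009053))
```

```bash
python3 - <<'E'
from h import *
x,y=H["r"]
for dz in (1,2,3,4):
    ctrl.move_l(arc([x,y,ZG],dz/145),vel=10); e=st(dz)
    if e["force"][2]<-14: break
    if dz>=3 and e["force"][2]>-4: print("free?")
E
```

```text
1 t 9.59 p [ 533.5 -244.7  131.8] F [ 3.  -1.  -2.9] w 10.5
2 t 9.85 p [ 533.4 -244.6  131.8] F [ 5.3 -3.4 -8.2] w 11.2
3 t 10.11 p [ 533.4 -244.6  131.9] F [  4.5  -3.9 -11.4] w 11.0
4 t 10.37 p [ 533.4 -244.6  132. ] F [  6.   -4.3 -14.8] w 10.5
```

The right lid held at about 15 N with 0.7 mm of give, so it is latched. Middle next.

```bash
cat >> h.py <<'E'
def tug(k):
    x,y=H[k]
    ctrl.gripper_to(45,25); ctrl.move_ptp([x,y,195],R)
    hit=ctrl.move_l([x,y,ZG],vel=60,threshold=6); st(f"{k} down {hit}")
    if hit: return None
    ctrl.gripper_to(18,25); ctrl.gripper_to(5,25); g=st("grip")
    for dz in (1,2,3,4):
        ctrl.move_l(arc([x,y,ZG],dz/145),vel=10); e=st(dz)
        if e["force"][2]<-14: break
    return e["eef_pos"][2]-g["eef_pos"][2]
def release(k):
    x,y=H[k]
    ctrl.move_l([x,y,ZG],vel=20); st("back")
    ctrl.gripper_to(40,25); ctrl.move_l([x,y,195],vel=120)
E
python3 - <<'E'
from h import *
release("r"); print(tug("m"))
E
```

```text
back t 10.73 p [ 533.3 -244.7  131.4] F [ 4.1 -1.4 -2.8] w 10.5
m down False t 13.93 p [530.8 -88.4 131.6] F [ 0.3 -0.6  0.2] w 45.2
grip t 14.52 p [530.7 -88.3 131.2] F [ 1.7 -0.2  0.5] w 11.1
1 t 14.78 p [530.8 -88.3 131.5] F [ 1.8 -0.  -5.3] w 11.0
2 t 15.03 p [531.1 -88.3 132.5] F [ 4.2  0.1 -6. ] w 10.6
3 t 15.29 p [532.  -88.3 134.5] F [ 3.5 -0.7 -4.6] w 11.2
4 t 15.55 p [532.5 -88.3 135.6] F [ 3.6  0.2 -3.2] w 10.7
4.411599401656844
```

The middle lid comes up at about 4 N. I'll raise it about 16 mm at the handle, then press in steps.

```bash
python3 - <<'E'
from h import *
x,y=H["m"]; p0=[x,y,ZG]
ctrl.gripper_to(5,60)
ctrl.move_l(arc(p0,0.06),vel=25); ctrl.move_l(arc(p0,0.12),vel=25); ctrl.hold(0.3); st("raised")
p,d=optics.grab_frame("side"); cv2.imwrite("pics/up.png",cv2.resize(p[110:250,270:430][:,:,::-1],None,fx=4,fy=4,interpolation=cv2.INTER_CUBIC))
E
```

```text
raised t 16.95 p [538.5 -88.1 147.8] F [ 2.8 -1.1 -5.6] w 9.7
```

View pics/up.png

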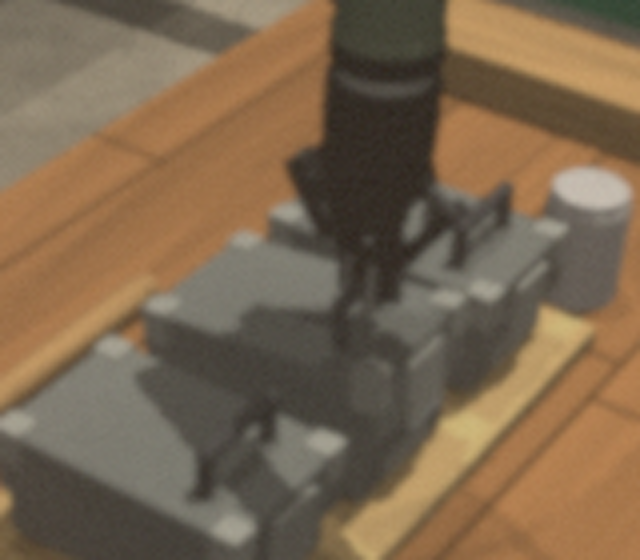

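The picture shows the middle lid tilted up, with its front edge raised near (400,330). The handle is up about 17 mm, so I'll press now.

```bash
python3 - <<'E'
from h import *
x,y=H["m"]; p0=[x,y,ZG]
ctrl.move_l(arc(p0,0.05),vel=30); st("0.05")
ctrl.move_l(arc(p0,0.0),vel=30); st("0")
for mm in (2,4,6,8,9,10,11,12,13,14,15):
    ctrl.move_l(arc(p0,-mm/145),vel=15); e=st(-mm)
    if e["force"][2]>25 : break
E
```

```text
0.05 t 17.52 p [533.9 -88.3 138.8] F [-0.6 -0.3  3. ] w 9.6
0 t 17.93 p [532.2 -88.4 134.7] F [-4.1  3.6 16.1] w 9.9
-2 t 18.23 p [530.8 -88.3 131.7] F [-2.8  1.8 12.3] w 9.9
-4 t 18.52 p [530.1 -88.4 129.9] F [-3.   1.6 12.3] w 9.5
-6 t 18.81 p [529.5 -88.4 128.2] F [-4.5  1.9 14.7] w 9.9
-8 t 19.1 p [528.9 -88.4 126.6] F [-5.2  3.3 17.1] w 9.6
-9 t 19.35 p [528.6 -88.5 125.6] F [-4.2  2.6 17.3] w 9.3
-10 t 19.6 p [528.2 -88.5 124.7] F [-4.2  3.  17. ] w 9.7
-11 t 19.85 p [527.9 -88.5 123.8] F [-5.   3.  19.2] w 9.6
-12 t 20.1 p [527.8 -88.5 123.5] F [-5.6  3.4 22.1] w 9.8
-13 t 20.35 p [527.8 -88.5 123.5] F [-6.5  4.7 26.5] w 9.6
```

```bash
python3 - <<'E'
from h import *
x,y=H["m"]; p0=[x,y,ZG]
ctrl.hold(0.3)
ctrl.move_l(arc(p0,-7/145),vel=10); st(-7)
ctrl.move_l(arc(p0,-5.2/145),vel=10); st(-5.2)
ctrl.move_l(arc(p0,-4.4/145),vel=10); st(-4.4)
ctrl.move_l(arc(p0,-3.4/145),vel=10); st(-3.4)
E
```

```text
-7 t 21.45 p [528.7 -88.4 125.9] F [-0.9  2.2  9.7] w 9.7
-5.2 t 21.79 p [528.6 -88.4 126.1] F [ 0.5 -0.5  3.6] w 9.4
-4.4 t 22.04 p [528.6 -88.4 126.2] F [ 3.2  0.3 -0.2] w 9.4
-3.4 t 22.3 p [528.6 -88.4 126.3] F [ 5.4 -0.9 -7.4] w 9.7
```

It holds at 5 mm lower than found against a 7 N pull, so the catch has snapped. Letting go and checking.

```bash
python3 - <<'E'
from h import *
x,y=H["m"]; p0=np.array([x,y,ZG]); pc=arc(p0,-4.6/145)
ctrl.move_l(pc,vel=10); st()
ctrl.gripper_to(40,25); st("open")
ctrl.move_l([pc[0],pc[1],230],vel=100)
ctrl.set_joints([-1.466,0.207,1.542,0,1.393,-0.15]); st("away")
r=handles("9")
for n,q in zip(("top","side"),r):
    print(n);print(q);print(hm(n,np.load(f"pics/{n}0.npy")))
    P0=cloud(n,np.load(f"pics/{n}0.npy"));P=cloud(n,np.load(f"pics/{n}9.npy"))
    for k,(hx,hy) in H.items():
        f=[np.median(A[(abs(A[...,0]-hx+20)<8)&(abs(A[...,1]-hy)<40)&(A[...,2]>95)][:,2]) for A in(P0,P)]
        print(k,"lid front z",np.round(f,2))
E
```

```text
t 22.58 p [528.6 -88.4 126.2] F [ 5.2 -0.5 -3.8] w 9.6
open t 22.98 p [527.9 -88.2 126.4] F [ 0.9 -0.4  1. ] w 40.2
away t 26.33 p [ 146.2 -555.9  228.4] F [ 0.5 -0.1  0.1] w 39.9
top
[[ 528.3   76.1   79.7  157.    59.   116.8]
 [ 528.2  -88.4   77.8  151.4   56.   114. ]
 [ 534.4 -244.5   78.4  156.6   55.   116.7]]
[[ 528.1   76.    79.5  157.6   59.   117.2]
 [ 530.3  -89.5   80.6  156.2   56.   116.8]
 [ 533.4 -244.6   78.1  156.6   54.   116.9]]
l lid front z [116.93 117.25]
m lid front z [117.04 110.98]
r lid front z [117.03 116.63]
side
[[ 523.8   77.5   82.2  153.6   55.   115.1]
 [ 526.3  -86.    79.3  149.1   43.   112.4]
 [ 530.1 -242.    79.9  153.6   33.   115.3]]
[[ 523.8   77.5   80.3  153.6   58.   115.2]
 [ 529.3  -87.    82.1  153.8   43.   115.2]
 [ 530.9 -244.4   83.4  154.4   34.   115.1]]
l lid front z [115.13 115.07]
m lid front z [115.19 109.33]
r lid front z [115.57 115.57]
```

View pics/top9.png

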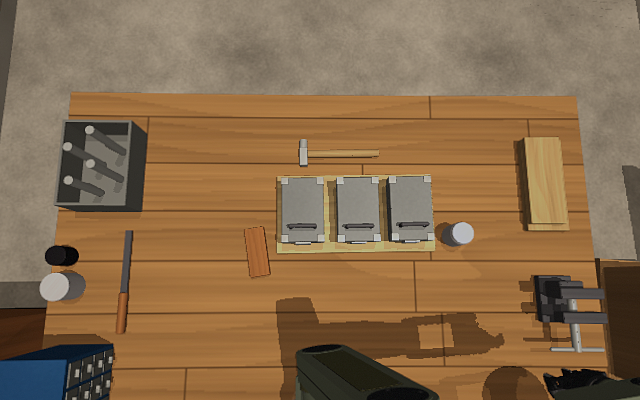

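The picture shows the hammer (340,153), can (460,233) and offcut (257,250) where they were, and all the lids shut. The middle lid's front is 6 mm lower than at the start, and the arm is clear.

```bash
python3 - <<'E'
from plant import ctrl
ctrl.finish_job()
E
```

```text
the job is handed in; nothing more can be done
```

The middle case was the one with the loose catch. Its lid is now snapped down and released, and I handed the job in at about 26.5 s on the robot's clock.

- **Finding it:** I tugged the right lid first; it held at about 15 N with 0.7 mm of give. The middle lid came up at about 4–6 N. I did not tug the left lid, since the loose one was already found.
- **Closing it:** I raised the middle lid about 17 mm at the handle (0.12 rad). I then pressed it down, with the force rising to 17–19 N as it reached the snap depth and peaking at about 26 N when it hit its stop.
- **Last checks:** Before I let go, the lid stayed 5 mm lower than found against a pull of about 7 N. After letting go, both cameras showed its handle about 5 mm lower and its front about 6 mm lower, with the other two lids unchanged. By eye in the top view, the hammer, can and offcut are where they were.

**Disagreement with the given data:** The fingertips stood about 25 mm higher than the TCP reading and `tcp_to_tips` imply. My first grasp on the right handle closed above the bar without touching it. I measured the offset with both cameras, confirmed it by gripping the bar, and used the corrected height from then on. The first tug on that handle also stopped at once on a false force trigger, so I redid it in small steps.

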